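# Start the pump, flip the catch and hold the bushing press lever

## Task

Start the bushing press's pump by pressing its three spring buttons fully down one at a time and letting each spring back, first the smallest, then the middle-sized, then the largest. Then flip the safety catch right over to clear the press's hand lever, pull the lever by its T-bar all the way towards you so that the ram bears on the bronze bushing, and finish while still holding it there; do not let go. Leave the loose parts and tools lying about where they are.

Things in the scene. Friction and masses are not known exactly. Their poses are not given: they have to be found in the camera images.
- btn_small_top (a point): centre of the top face of the small round button cap (22 mm across, grey, on a black round housing) on the pump box, an iron box 110 x 260 mm and 45 mm high. Pressed straight down. The cap stands 10 mm above its housing, 22 mm above the box. The three buttons are in a row 80 mm apart, in an order that changes; only sizes differ.
- btn_small (a joint): how far the small button is pressed: 0 up, 0.006 m fully down. It springs back when released; it starts to move at 1.5 N and is fully down at 5 N; it counts as pressed beyond about 4.2 mm.
- btn_medium_top (a point): centre of the top face of the medium round button cap (36 mm across, grey, on a black round housing) on the pump box, an iron box 110 x 260 mm and 45 mm high. Pressed straight down. The cap stands 10 mm above its housing, 22 mm above the box. The three buttons are in a row 80 mm apart, in an order that changes; only sizes differ.
- btn_medium (a joint): how far the medium button is pressed: 0 up, 0.006 m fully down. It springs back when released; it starts to move at 1.5 N and is fully down at 5 N; it counts as pressed beyond about 4.2 mm.
- btn_large_top (a point): centre of the top face of the large round button cap (52 mm across, grey, on a black round housing) on the pump box, an iron box 110 x 260 mm and 45 mm high. Pressed straight down. The cap stands 10 mm above its housing, 22 mm above the box. The three buttons are in a row 80 mm apart, in an order that changes; only sizes differ.
- btn_large (a joint): how far the large button is pressed: 0 up, 0.006 m fully down. It springs back when released; it starts to move at 1.5 N and is fully down at 5 N; it counts as pressed beyond about 4.2 mm.
- press: the bushing press, bolted down: iron base plate 170 x 260 x 12 mm with, from right (-y) to left, a C-shaped frame 200 mm high (own y -170 to -110 mm) with a ram over a bronze flanged bushing, the hand lever, the safety catch. Origin on the plank under the lever's pivot; own x points away from the robot's side, y left, z up; the press stands turned by up to 0.22 rad.
- lever_pivot (a point): the fixed pivot of the hand lever: a level axle along the press's own y, 50 mm above the plank over the press's origin. Axes as the press. The lever is a 12 mm thick arm, 120 mm from this pivot to the centre of its T-bar.
- catch_hinge (a point): the fixed hinge of the safety catch: a level axle along the press's own x, at own y = +55 mm (left of the lever), 90 mm above the plank. Axes as the press.
- lever_grip (a point): the place to hold the lever: on the centre line of its T-bar (round bar 16 mm thick along the press's y), 42 mm to the right (-y) of the arm; the bar reaches 77 mm right and 25 mm left of the arm, with end balls 21 mm across. At rest it is 163 mm above the plank and 41 mm behind the pivot (+x). It moves on an arc of 120 mm radius; space beside, in front and below is clear for fingers.
- lever (a joint): lever angle: 0 at rest, leaning 0.35 rad away from the robot; grows as it is pulled towards the robot (press's -x), to its stop at 0.8 rad (leaning 0.45 rad towards the robot); fully pulled means beyond 0.68. A spring always pulls it back: 3 N at the T-bar at rest, 8 N at the stop. With the catch shut it moves only about 0.03 rad.
- catch_tab (a point): middle of the free upper end of the catch's thumb tab: flat steel, 24 mm wide (along the press's x), 6 mm thick, 54 mm long from the hinge, 52 mm in front (own -x) of the lever pivot. Shut, it leans 0.6 rad from upright to the right (-y), its end 135 mm above the plank; flip it by pushing it left (+y) over the top. Both sides of it are clear above 100 mm height.
- catch (a joint): catch angle: 0 shut (its bar lies level across the front of the lever's arm and blocks it), grows as the tab is pushed to the press's left, to its stop at 1.5 rad (tab leaning 0.9 rad left, bar up clear of the lever); flipped clear means beyond 1.1. It stays where it is left; about 2 to 4 N at the tab moves it. Starts at 0 to 0.12.
- clamp: rusty C-clamp with a sliding T-bar, 175 mm tall, gripping a steel seat-frame bracket at the back of the plank; fixed, not used (bystander; not the lever). Origin under its screw.
- spare_bushing: spare bronze bushing, a plain tube 26 mm across and 28 mm tall standing on the press's base plate (bystander). Origin at the centre of its underside.
- mount: yellow plastic mudguard mount, an L-shaped bracket 100 x 40 mm and 61 mm tall, lying loose (bystander). Origin under its centre.
- kickstand: rusted steel kickstand, a bent rod about 280 mm long and 18 mm thick, lying loose (bystander). Origin under its middle.
- wrench: steel spanner lying loose on the plank (bystander).
- screwdriver: screwdriver lying loose on the plank (bystander).
- grease_jar: grease jar, 72 mm across and 85 mm tall, standing (bystander). Origin at the centre of its underside.
- axle_nut: axle nut, 32 mm across and 14 mm tall, lying on the plank (bystander). Origin at the centre of its underside.

How it is judged:
By the outcome, as a careful person would: the job done as asked, in the order asked, and still so for the second after the job is handed in, while the arm keeps its last pose, push and grip.
It also fails if it takes over 69 s, if anything falls off the work surface, if the arm or the gripper's body presses on something with over 40 N, if the wrist force passes 120 N, or if a joint passes its speed limit or range.

## Robot

A 6-joint arm with a two-finger parallel gripper is mounted at the origin on the work surface. World frame = base frame: x ahead of the robot, y to its left, z up, the work surface at z = 0. Lengths are in m, angles in degrees, forces in N, time in s.
With the tool pointing down it reaches from about 0.3 to 0.75 m from the base axis. Payload 8.5 kg.
Tool frame: the origin (TCP) lies on the centre line of the jaws, within the pads' length; the fingertips stand 14 mm ahead of it and the grasp point (between the pads) lies 5 mm behind it; z points along the fingers, x is the direction in which the jaws open and shut, and the axes are right-handed (so a half turn about z gives the same grasp; the last joint's range is limited). The gripper opens to 85 mm and grips with 20 to 120 N. Pads are 22 mm wide; open, the fingers measure 114 mm over their backs; the gripper's body (76 mm by 85 mm) begins 54 mm behind the grasp point. The pads swing forward as they close: fully open they stand 13 mm farther back than shut.
Start: joints at [-83.497, 21.807, 74.336, -0, 83.858, -12.336], TCP at [0.178, -0.521, 0.245] pointing down, gripper open.
Joint ranges: [-178.18, 178.18], [-50.72, 133.34], [12.68, 142.11], [-81.47, 261.47], [9.98, 163.14], [-165.26, 165.26]. Speed limits (degrees/s): [136.94, 136.94, 180, 180, 180, 180].

## Interface

Orientations are given as a 3x3 rotation matrix whose columns are the frame's x, y, z axes.
In Python, from rig import * gives the robot as it stands.
- The arm moves only by the shell command python3 -m crank 'ROWS' [FORCE]. ROWS is JSON, one flat list of numbers, 7 for each row, row after row: the turn, a rotation vector about the world's x, y, z in rad, then the shift along the world's x, y, z in m, then the opening in per cent of the stroke, from 0 (shut) to 100 (fully open). A call has 1 to 20 rows; each row shifts and turns the commanded pose from where the row before left it; what a row does not reach is not made up. A row lasts 1/10 s, in which the tool goes at most 50 mm and 8.59 degrees, less where a joint would pass 70% of its speed; a pose out of reach is approached as far as the arm can. A call is refused whole if a number of a shift passes 0.05 or a number of a turn 0.15, either way. A call with a gripper value outside its range is refused whole. The fingers move at their own pace and stop on an object; FORCE is the grip in N (left out, the last holds). Time passes only in rows, so rows that do not move let the fingers close. It gives the time, the measured TCP pose, the force and the opening at its end, in the units of the state.
- observe(): the state, without advancing time (a new reading comes with each control period).
- get_image(name): name is "scene" or "top" or "wrist"; returns a dict with "frame" (384x512x3 uint8, red, green, blue), "fov_y" (degrees; the focal length in pixels is half the picture's height over the tangent of half this angle, whatever the lens; pixels are square), "cx", "cy" (the principal point, pixels), "k1" (the pictures are not rectified: a ray, as slopes to the right and down, at radius r is drawn at 1 + k1 r^2 times it, then the intrinsics apply), "world_to_cam" (4x4, takes a point from world to camera coordinates). Camera axes: x right, y up, looking along -z (the intrinsics and any distortion apply to the point x, -y, -z); pixel columns grow to the right and rows downward; lengths in m; the calibration is good to about 2 mm. A picture is of the moment at which its call begins. There is no depth.
- close_job(): hands the job in, once; it reports no verdict.
The state is a dict: "time_s": time; "q": joint angles; "qvel": joint speeds; "joint_efforts": joint torques, N m; "position": TCP position; "tool_rot": TCP orientation; "ft_force": force on the tool from outside, world axes, zero at the start; "wrist_torque": the same for the moment, N m; "grip_width": finger opening in m.
Only numpy, scipy, OpenCV 4.12 (cv2) and the standard library are available. Lean on these libraries where they do the work, as an engineer would, in place of code of your own. Each camera call takes 0.05 s, during which the arm holds its last target. There are 200 camera calls.

## Working session

There is one attempt and no reset: what is moved stays moved. The work goes in short steps, Python scripts to look and compute and a shell command to move; the robot and the scene stay as the last step left them, time stands still between calls to the robot, and variables do not carry over. Pictures are saved under pics/ and viewed, about 8 in all and at most 12, crops included, and the job is handed in when it is done.

```bash
ls; mkdir -p pics; cat > h.py <<'E'
from rig import *
import numpy as np, cv2, pickle
def K(im):
    h,w=im["frame"].shape[:2]; f=h/2/np.tan(np.radians(im["fov_y"])/2); return f
def ray(im,u,v):
    f=K(im); a=np.array([(u-im["cx"])/f,(v-im["cy"])/f]); s=a.copy()
    for _ in range(30): s=a/(1+im["k1"]*(s@s))
    M=np.array(im["world_to_cam"]); R=M[:3,:3]; c=-R.T@M[:3,3]
    d=R.T@np.array([s[0],-s[1],-1]); return c,d/np.linalg.norm(d)
def onz(im,u,v,z):
    c,d=ray(im,u,v); return c+d*(z-c[2])/d[2]
def tri(im1,p1,im2,p2):
    c1,d1=ray(im1,*p1); c2,d2=ray(im2,*p2)
    t=np.linalg.lstsq(np.array([d1,-d2]).T,c2-c1,rcond=None)[0]
    a,b=c1+t[0]*d1,c2+t[1]*d2; return (a+b)/2,np.linalg.norm(a-b)
def proj(im,P):
    M=np.array(im["world_to_cam"]); p=M[:3,:3]@np.array(P)+M[:3,3]
    s=np.array([p[0],-p[1]])/-p[2]; s=s*(1+im["k1"]*(s@s)); f=K(im); return s*f+[im["cx"],im["cy"]]
def save(n,im): cv2.imwrite(n,cv2.cvtColor(im["frame"],cv2.COLOR_RGB2BGR))
def load(): return pickle.load(open("ims.pkl","rb"))
E
python3 - <<'E'
from h import *
ims={n:get_image(n) for n in("scene","top","wrist")}
pickle.dump(ims,open("ims.pkl","wb"))
for n,im in ims.items():
    print(n,im["fov_y"],im["cx"],im["cy"],im["k1"]); 
    M=np.array(im["world_to_cam"]); print(-M[:3,:3].T@M[:3,3], -M[2,:3])
    cv2.imwrite(f"pics/{n}0.png",cv2.resize(cv2.cvtColor(im["frame"],cv2.COLOR_RGB2BGR),(800,600),interpolation=cv2.INTER_CUBIC))
s=observe(); print(s)
E
```

```text
pics
scene 44.77473003723855 248.48798219355416 203.7038106221215 -0.193554996902108
[ 0.94434515 -0.78360442  1.32535894] [-0.26836435  0.47975055 -0.8353562 ]
top 57.52259897460604 251.6557759787726 191.51582569258804 0.017035337109453833
[ 0.33144502 -0.10974512  1.1531531 ] [ 0.22435643  0.00544106 -0.97449196]
wrist 61.08368182581487 247.6029022521101 193.30684002828346 -0.09455398800932756
[ 0.23857542 -0.49919276  0.37332885] [-0.24565303 -0.08237803 -0.96585115]
{'time_s': 0.15, 'q': array([-8.34947451e+01,  2.18316183e+01,  7.43705317e+01,  5.05844160e-04,
        8.38576262e+01, -1.23350976e+01]), 'qvel': array([ 0.08256972, -0.05977584, -0.13738725, -0.06935844, -0.13007683,
       -0.03094022]), 'joint_efforts': array([ 2.90798540e-03, -4.48625994e+01, -2.31345695e+01, -2.41403422e-04,
        3.75891468e-03,  1.06199363e-05]), 'position': array([ 0.17759618, -0.52033128,  0.24488333]), 'tool_rot': array([[ 3.22931372e-01, -9.46422378e-01, -1.09477582e-04],
       [-9.46421837e-01, -3.22931308e-01,  1.03756877e-03],
       [-1.01733204e-03, -2.31451533e-04, -9.99999456e-01]]), 'ft_force': array([-0.17614505, -0.28833684, -0.5856361 ]), 'wrist_torque': array([-0.01110919,  0.00199241,  0.05957514]), 'grip_width': 0.08551795140529582}
```

View pics/top0.png

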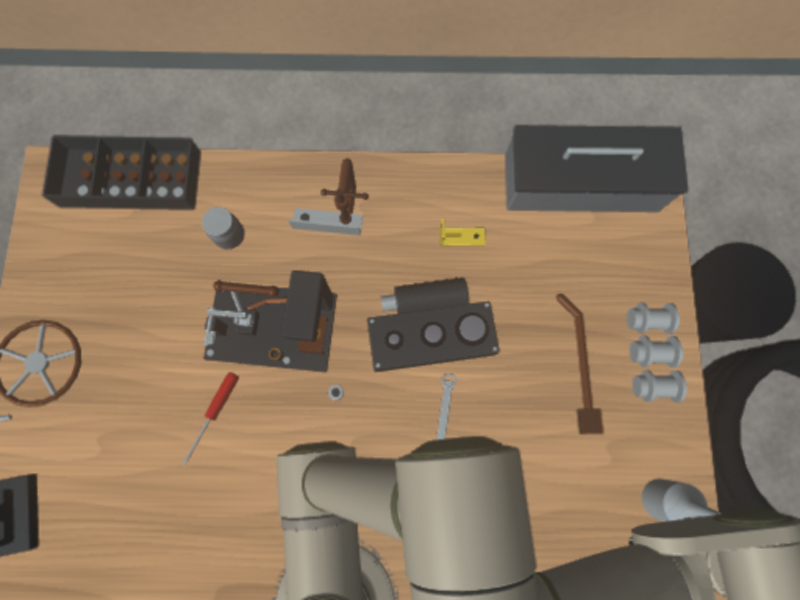

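View pics/scene0.png

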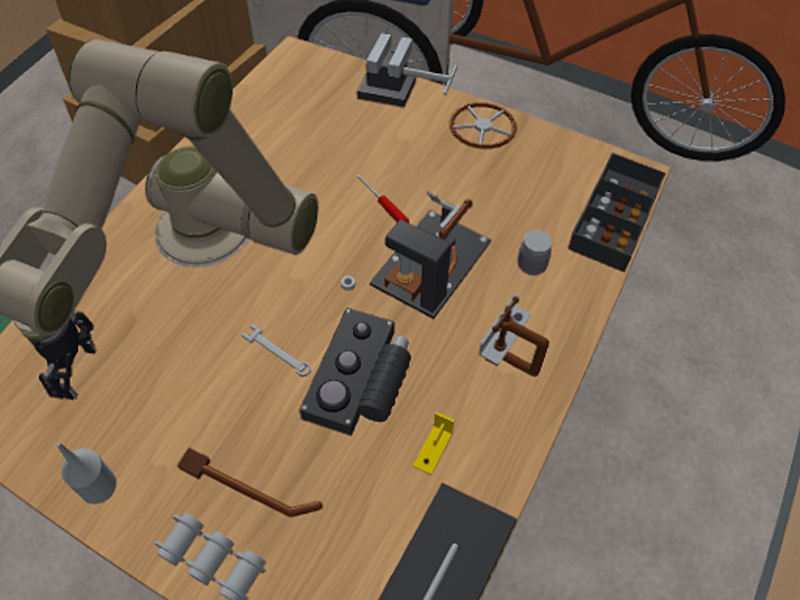

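Top view (800x600): the buttons run small (394,339), medium (433,333), large (473,327). The press's T-bar runs (218,286) to (275,291), and the catch is around (235,315). In the scene view, the buttons are at (361,329), (347,361) and (333,395).

```bash
python3 - <<'E'
from h import *
ims=load(); k=800/512
T,S=ims["top"],ims["scene"]
def blob(im,u,v,r):
    g=cv2.cvtColor(im["frame"],cv2.COLOR_RGB2GRAY).astype(float)
    m=(g>85).astype(np.uint8); x0,y0=int(u-r),int(v-r)
    m=m[y0:int(v+r)+1,x0:int(u+r)+1]
    n,l,st,c=cv2.connectedComponentsWithStats(m); i=l[int(r),int(r)]
    return c[i]+[x0,y0],st[i,4]
for n,a,b,r in(("s",(394,339),(361,329),9),("m",(433,333),(347,361),12),("l",(473,327),(333,395),15)):
    pa,na=blob(T,a[0]/k,a[1]/k,r); pb,nb=blob(S,b[0]/k,b[1]/k,r)
    print(n,pa,na,pb,nb,tri(T,pa,S,pb),onz(T,*pa,.067))
def crop(im,x0,y0,x1,y1,s): return cv2.resize(cv2.cvtColor(im["frame"][y0:y1,x0:x1],cv2.COLOR_RGB2BGR),None,fx=s,fy=s,interpolation=cv2.INTER_CUBIC)
a=crop(T,125,165,225,245,5); b=crop(S,232,115,322,205,5)
cv2.imwrite("pics/ct.png",np.vstack([a])); cv2.imwrite("pics/cs.png",b)
E
```

```text
s [251.5483871  216.58064516] 31 [231.08333333 208.625     ] 24 (array([ 0.50050652, -0.10471892,  0.06877524]), np.float64(0.0003077067269444637)) [ 0.50089698 -0.1046051   0.067     ]
m [276.85106383 213.14893617] 94 [222. 229.] 77 (array([ 0.51268354, -0.18383363,  0.06856678]), np.float64(0.0001464195971097457)) [ 0.51299965 -0.18389106  0.067     ]
l [301.81818182 209.61616162] 198 [212.44808743 250.59016393] 183 (array([ 0.52508203, -0.26262656,  0.06747337]), np.float64(0.0008126534679919623)) [ 0.52546748 -0.26241962  0.067     ]
```

View pics/ct.png

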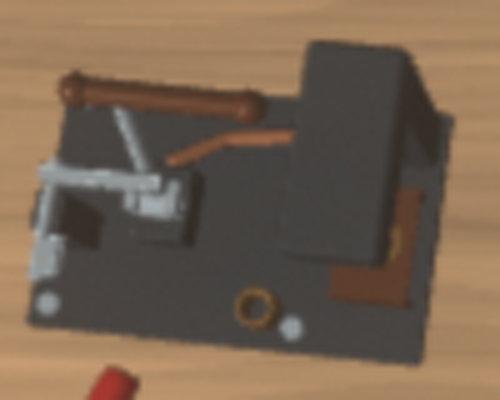

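View pics/cs.png

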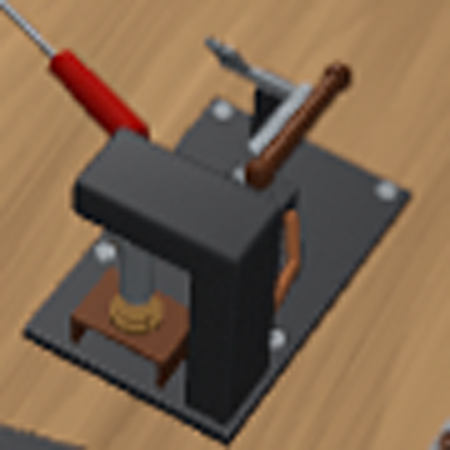

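The crops show the T-bar's balls clearly: (73,88) and (250,107) in top, (338,75) and (260,170) in scene. The catch bar runs (45,172) to (155,182), and the tab is at the front at about (45,255) in top and (215,45) in scene.

```bash
python3 - <<'E'
from h import *
ims=load(); T,S=ims["top"],ims["scene"]
t=lambda x,y:(x/5+125-.4,y/5+165-.4); s=lambda x,y:(x/5+232-.4,y/5+115-.4)
L,e1=tri(T,t(73,88),S,s(338,75)); R,e2=tri(T,t(250,107),S,s(260,170))
print(L,e1,R,e2,np.linalg.norm(L-R))
y=(L-R)[:2]; y/=np.linalg.norm(y); x=np.array([y[1],-y[0]]); th=np.arctan2(x[1],x[0]); print("theta",th)
arm=L[:2]-.025*y; piv=arm-.041*x; grip=arm-.042*y
arm2=R[:2]+.077*y; print("arm",arm,arm2); 
print("pivot",piv,"grip",grip)
# base corners
for p in((28,325),(422,362),(453,118)): print("corner",onz(T,*t(*p),.012))
C=np.array
def press(px,py,pz): return [*(piv+px*x+py*y),pz]
def cc(P):
  a=proj(T,P);b=proj(S,P); return ((a-[125-.4,165-.4])*5).round(),((b-[232-.4,115-.4])*5).round()
print("tab pred",press(-.052,.055-.054*np.sin(.6),.135),cc(press(-.052,.055-.054*np.sin(.6),.135)))
print("hinge",cc(press(-.052,.055,.09)))
print("grip rest/pulled",press(.041,-.042,.163),press(-.0522,-.042,.158))
for p in((-.085,.06),): print("corner pred?",press(-.085,.09,.012))
E
```

```text
[0.58093171 0.22269254 0.16725504] 0.0008678156885240112 [0.57138985 0.11955938 0.17019871] 0.0017685703183749017 0.10361545235195317
theta -0.09225725226507352
arm [0.57862855 0.19779886] [0.57848358 0.19623192]
pivot [0.53780291 0.20157604] grip [0.57475924 0.15597747]
corner [0.46073512 0.29063838 0.012     ]
corner [0.44042134 0.03284345 0.012     ]
corner [0.60372875 0.01910198 0.012     ]
tab pred [np.float64(0.4882820080746041), np.float64(0.2307716950719605), 0.135] (array([ 63., 255.]), array([218.,  52.]))
hinge (array([ 38., 261.]), array([238.,  69.]))
grip rest/pulled [np.float64(0.574759243299366), np.float64(0.1559774731656673), 0.163] [np.float64(0.4819555933229522), np.float64(0.16456365689624725), 0.158]
corner pred? [np.float64(0.46145577071791116), np.float64(0.29902404984956954), 0.012]
```

Triangulation agrees with the geometry: the press is turned about -0.085 rad with its pivot at (0.538, 0.2015). Next I move above the small button, shut the jaws and yaw the tool by +66°.

```bash
python3 -m crank '[0,0,0.144,0.027,0.0346,0,0, 0,0,0.144,0.027,0.0346,0,0, 0,0,0.144,0.027,0.0346,0,0, 0,0,0.144,0.027,0.0346,0,0, 0,0,0.144,0.027,0.0346,0,0, 0,0,0.144,0.027,0.0346,0,0, 0,0,0.144,0.027,0.0346,0,0, 0,0,0.144,0.027,0.0346,-0.025,0, 0,0,0,0.027,0.0346,-0.025,0, 0,0,0,0.027,0.0346,-0.025,0, 0,0,0,0.027,0.0346,-0.025,0, 0,0,0,0.027,0.0346,-0.025,0, 0,0,0,0,0,0,0, 0,0,0,0,0,0,0]' 40
python3 -c "
from h import *
s=observe();print(s['tool_rot'],s['position'],s['ft_force'],s['grip_width'])
im=get_image('wrist');pickle.dump(im,open('w.pkl','wb'));save('pics/w1.png',im)
for n,P in(('s',(.5007,-.1046,.067)),('m',(.513,-.1838,.067))): print(n,proj(im,P))
T=get_image('top');save('pics/t1.png',T)"
```

```text
time_s: 1.55
position: [0.5003, -0.1063, 0.121]
tool_rot: [[0.996, -0.088, -0.001], [-0.088, -0.996, 0.0], [-0.002, -0.0, -1.0]]
ft_force: [-0.4, 0.4, 1.0]
grip_width: -0.0
[[ 9.96136273e-01 -8.78085493e-02 -1.47810500e-03]
 [-8.78079064e-02 -9.96137303e-01  4.94486676e-04]
 [-1.51581568e-03 -3.62786810e-04 -9.99998785e-01]] [ 0.50025052 -0.1063282   0.12099888] [-0.36977642  0.3913903   0.97262776] -3.281715188124312e-05
s [250.00685321 217.42583309]
m [278.54121728 327.57796329]
```

View pics/w1.png

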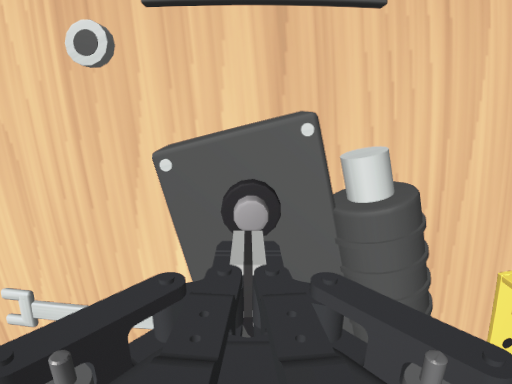

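The small button shows at (251,213) under the shut fingers, and the prediction was (250,217), so they agree. I press down.

```bash
python3 -m crank '[0,0,0,0.0003,0.0015,-0.012,0, 0,0,0,0,0,-0.012,0, 0,0,0,0,0,-0.010,0, 0,0,0,0,0,-0.005,0, 0,0,0,0,0,-0.003,0, 0,0,0,0,0,0,0, 0,0,0,0,0,0,0]'
python3 -m crank '[0,0,0,0,0,-0.002,0,0,0,0,0,0,0,0]'
```

```text
time_s: 2.35
position: [0.5007, -0.1059, 0.0801]
tool_rot: [[0.996, -0.09, 0.001], [-0.09, -0.996, -0.001], [0.001, 0.0, -1.0]]
ft_force: [-1.2, -1.5, 1.4]
grip_width: 0.0001
time_s: 2.55
position: [0.5008, -0.1057, 0.0778]
tool_rot: [[0.996, -0.09, 0.001], [-0.09, -0.996, -0.001], [0.001, 0.001, -1.0]]
ft_force: [-1.4, -1.9, 3.5]
grip_width: -0.0002
```

```bash
python3 -m crank '[0,0,0,0,0,-0.002,0,0,0,0,0,0,0,0]'; python3 -m crank '[0,0,0,0,0,-0.0015,0,0,0,0,0,0,0,0]'; python3 -m crank '[0,0,0,0,0,-0.0015,0,0,0,0,0,0,0,0]'
```

```text
time_s: 2.75
position: [0.5008, -0.1058, 0.0757]
tool_rot: [[0.996, -0.09, 0.001], [-0.09, -0.996, -0.001], [0.001, 0.0, -1.0]]
ft_force: [-0.5, -2.3, 4.0]
grip_width: 0.0002
time_s: 2.95
position: [0.5008, -0.1058, 0.075]
tool_rot: [[0.996, -0.09, 0.001], [-0.09, -0.996, -0.001], [0.001, 0.001, -1.0]]
ft_force: [-2.2, -2.6, 11.8]
grip_width: -0.0004
time_s: 3.15
position: [0.5009, -0.1058, 0.0747]
tool_rot: [[0.996, -0.09, 0.002], [-0.09, -0.996, -0.001], [0.002, 0.001, -1.0]]
ft_force: [-6.8, 0.0, 26.3]
grip_width: 0.0001
```

The small button bottomed at TCP z 0.075 with a rising force. I release it and press the medium one.

```bash
python3 -m crank '[0,0,0,0,0,0.010,0,0,0,0,0,0,0.020,0, 0,0,0,0.0041,-0.0260,0,0, 0,0,0,0.0041,-0.0260,0,0, 0,0,0,0.0041,-0.0260,0,0, 0,0,0,0,0,0,0,0,0,0,0,0,0,0]'
python3 -m crank '[0,0,0,0,0,-0.010,0,0,0,0,0,0,-0.010,0,0,0,0,0,0,-0.004,0,0,0,0,0,0,-0.003,0,0,0,0,0,0,-0.001,0,0,0,0,0,0,0,0,0,0,0,0,0,0,0]'
```

```text
time_s: 3.85
position: [0.5125, -0.1832, 0.102]
tool_rot: [[0.996, -0.091, -0.001], [-0.091, -0.996, 0.001], [-0.001, -0.001, -1.0]]
ft_force: [-0.4, 0.0, 0.0]
grip_width: -0.0002
time_s: 4.55
position: [0.5125, -0.1826, 0.075]
tool_rot: [[0.996, -0.089, -0.001], [-0.089, -0.996, 0.001], [-0.001, -0.001, -1.0]]
ft_force: [-2.2, 4.3, 8.8]
grip_width: -0.0004
```

Medium bottomed at z 0.075 with 9 N. Same again for the large one.

```bash
python3 -m crank '[0,0,0,0,0,-0.0005,0,0,0,0,0,0,0,0, 0,0,0,0,0,0.0085,0,0,0,0,0,0,0.020,0, 0,0,0,0.0041,-0.0265,0,0, 0,0,0,0.0041,-0.0265,0,0, 0,0,0,0.0041,-0.0265,0,0, 0,0,0,0,0,0,0,0,0,0,0,0,0,0]'
python3 -m crank '[0,0,0,0,0,-0.010,0,0,0,0,0,0,-0.010,0,0,0,0,0,0,-0.004,0,0,0,0,0,0,-0.003,0,0,0,0,0,0,-0.001,0,0,0,0,0,0,0,0,0,0,0,0,0,0,0]'
```

```text
time_s: 5.45
position: [0.5249, -0.2631, 0.1023]
tool_rot: [[0.996, -0.091, -0.0], [-0.091, -0.996, 0.0], [-0.0, -0.0, -1.0]]
ft_force: [-0.6, 0.1, -0.5]
grip_width: 0.0001
time_s: 6.15
position: [0.5249, -0.2621, 0.075]
tool_rot: [[0.996, -0.089, -0.001], [-0.089, -0.996, 0.001], [-0.001, -0.001, -1.0]]
ft_force: [-3.2, 5.2, 7.3]
grip_width: -0.0001
```

```bash
python3 -m crank '[0,0,0,0,0,-0.0005,0,0,0,0,0,0,0,0, 0,0,0,0,0,0.0085,0, 0,0,0,0,0,0.045,0, 0,0,0,0,0,0.045,0, 0,0,0,0,0,0.045,0, 0,0,0,0,0,0.045,0, 0,0,0,-0.0045,0.0466,0,0, 0,0,0,-0.0045,0.0466,0,0, 0,0,0,-0.0045,0.0466,0,0, 0,0,0,-0.0045,0.0466,0,0, 0,0,0,-0.0045,0.0466,0,0, 0,0,0,-0.0045,0.0466,0,0, 0,0,0,-0.0045,0.0466,0,0, 0,0,0,-0.0045,0.0466,0,0, 0,0,0,-0.0045,0.0466,0,0, 0,0,0,-0.0045,0.0466,0,0, 0,0,0,0,0,0,0, 0,0,0,0,0,0,0, 0,0,0,0,0,0,0]'
python3 -c "
from h import *
im=get_image('wrist');pickle.dump(im,open('w.pkl','wb'));save('pics/w2.png',im)
th=-.085;x=np.array([np.cos(th),np.sin(th)]);y=np.array([-x[1],x[0]]);piv=np.array([.538,.2013])
pr=lambda a,b,c:proj(im,[*(piv+a*x+b*y),c]).round()
print('tab',pr(-.052,.0245,.135),'hinge',pr(-.052,.055,.09),'grip',pr(.041,-.042,.163),'Lball',pr(.041,.025,.163),'Rball',pr(.041,-.077,.163))
"
```

```text
time_s: 8.15
position: [0.4803, 0.2021, 0.2625]
tool_rot: [[0.996, -0.091, 0.0], [-0.091, -0.996, -0.0], [0.0, 0.0, -1.0]]
ft_force: [-0.0, 0.1, 0.6]
grip_width: -0.0001
tab [256. 154.] hinge [254. 114.] grip [377. 245.] Lball [386. 159.] Rball [372. 285.]
```

View pics/w2.png

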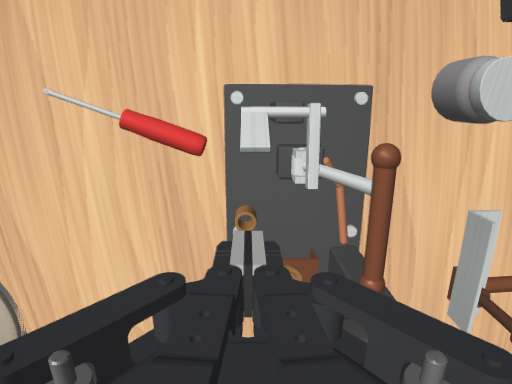

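The wrist view shows the tab end at (255,150), predicted (256,154), and the T-bar balls at (386,157) and (372,285), all as predicted. I descend beside the tab and push left.

```bash
python3 -m crank '[0,0,0,0,0,-0.045,0, 0,0,0,0,0,-0.045,0, 0,0,0,0,0,-0.044,0, 0,0,0,0,0,0,0, 0,0,0,0,0,0,0]'; python3 -m crank '[0,0,0,0.0009,0.010,0,0, 0,0,0,0.0009,0.010,0,0, 0,0,0,0.0009,0.010,0,0, 0,0,0,0,0,0,0]'; python3 -m crank '[0,0,0,0.0009,0.010,0,0, 0,0,0,0.0009,0.010,0,0, 0,0,0,0.0009,0.010,0,0, 0,0,0,0,0,0,0]'
```

```text
time_s: 8.7
position: [0.4809, 0.2022, 0.1296]
tool_rot: [[0.996, -0.091, 0.0], [-0.091, -0.996, -0.0], [0.0, -0.0, -1.0]]
ft_force: [-0.3, 0.8, 0.5]
grip_width: -0.0005
time_s: 9.1
position: [0.4832, 0.2345, 0.1294]
tool_rot: [[0.996, -0.088, 0.002], [-0.088, -0.996, 0.001], [0.002, -0.001, -1.0]]
ft_force: [0.8, -0.0, 0.4]
grip_width: -0.0001
time_s: 9.5
position: [0.4854, 0.2642, 0.1282]
tool_rot: [[0.996, -0.089, -0.001], [-0.089, -0.996, 0.0], [-0.001, -0.0, -1.0]]
ft_force: [0.2, -0.5, -0.9]
grip_width: -0.0002
```

```bash
python3 -m crank '[0,0,0,0.0005,0.005,0,0, 0,0,0,0,0,0,0]'; python3 -m crank '[0,0,0,0.0005,0.005,0,0, 0,0,0,0,0,0,0]'; python3 -c "
from h import *
im=get_image('wrist');save('pics/w3.png',im)
im=get_image('scene');f=im['frame'][105:205,222:322]; cv2.imwrite('pics/s3.png',cv2.resize(cv2.cvtColor(f,4),None,fx=5,fy=5,interpolation=2))"
```

```text
time_s: 9.7
position: [0.4859, 0.2684, 0.1284]
tool_rot: [[0.996, -0.09, -0.0], [-0.09, -0.996, 0.0], [-0.0, -0.0, -1.0]]
ft_force: [-0.1, -0.7, -0.0]
grip_width: 0.0001
time_s: 9.9
position: [0.4866, 0.2733, 0.1286]
tool_rot: [[0.996, -0.09, 0.0], [-0.09, -0.996, 0.0], [0.0, -0.0, -1.0]]
ft_force: [0.8, 0.1, -0.2]
grip_width: -0.0
```

View pics/w3.png

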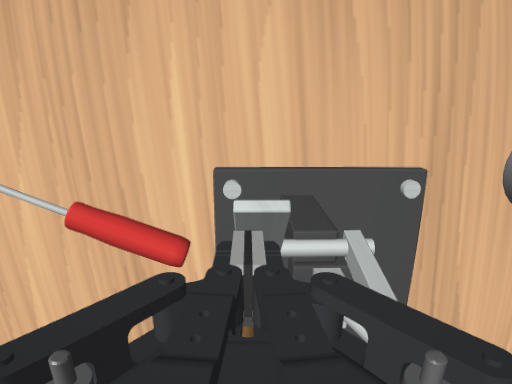

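The catch is going over: the tab end is at (262,207), beyond the fingers. I keep pushing until the stop shows in the force.

```bash
python3 -m crank '[0,0,0,0.0004,0.005,0,0, 0,0,0,0,0,0,0]';python3 -m crank '[0,0,0,0.0004,0.004,0,0, 0,0,0,0,0,0,0]';python3 -m crank '[0,0,0,0.0002,0.002,0,0, 0,0,0,0,0,0,0]' 
```

```text
time_s: 10.2
position: [0.487, 0.2783, 0.1287]
tool_rot: [[0.996, -0.09, 0.0], [-0.09, -0.996, 0.0], [0.0, -0.0, -1.0]]
ft_force: [-0.6, -1.6, 0.8]
grip_width: -0.0002
time_s: 10.4
position: [0.4873, 0.2814, 0.1287]
tool_rot: [[0.996, -0.09, -0.0], [-0.09, -0.996, -0.002], [-0.0, 0.002, -1.0]]
ft_force: [-0.8, -6.5, 2.3]
grip_width: 0.0
time_s: 10.6
position: [0.4874, 0.2818, 0.1287]
tool_rot: [[0.996, -0.09, -0.001], [-0.09, -0.996, -0.005], [-0.001, 0.005, -1.0]]
ft_force: [-1.6, -16.2, 5.4]
grip_width: 0.0
```

The catch is at its stop: 16 N with no further motion. I back off, rise, and open above the T-bar grip.

```bash
python3 -m crank '[0,0,0,-0.0013,-0.015,0,0, 0,0,0,0,0,0.045,0, 0,0,0,0,0,0.045,0, 0,0,0,0,0,0.045,0, 0,0,0,0.0220,-0.0285,0,55, 0,0,0,0.0220,-0.0285,0,55, 0,0,0,0.0220,-0.0285,0,55, 0,0,0,0.0220,-0.0285,0,55, 0,0,0,0,0,0,55, 0,0,0,0,0,0,55,0,0,0,0,0,0,55,0,0,0,0,0,0,55]'
python3 -c "
from h import *
im=get_image('wrist');save('pics/w4.png',im)
th=-.085;x=np.array([np.cos(th),np.sin(th)]);y=np.array([-x[1],x[0]]);piv=np.array([.538,.2013])
pr=lambda a,b,c:proj(im,[*(piv+a*x+b*y),c]).round()
print('grip',pr(.041,-.042,.163),'Lball',pr(.041,.025,.163),'Rball',pr(.041,-.077,.163),'tab flipped',pr(-.052,.097,.124))
print(observe()['position'],observe()['ft_force'])"
```

```text
time_s: 11.8
position: [0.5736, 0.1559, 0.2638]
tool_rot: [[0.996, -0.088, 0.0], [-0.088, -0.996, 0.0], [0.0, -0.0, -1.0]]
ft_force: [0.1, -0.6, 0.2]
grip_width: 0.0468
grip [251. 198.] Lball [251. 104.] Rball [251. 243.] tab flipped [130.  12.]
[0.5736913  0.15588693 0.26383889] [ 0.34244622 -0.35876882  0.63359893]
```

View pics/w4.png

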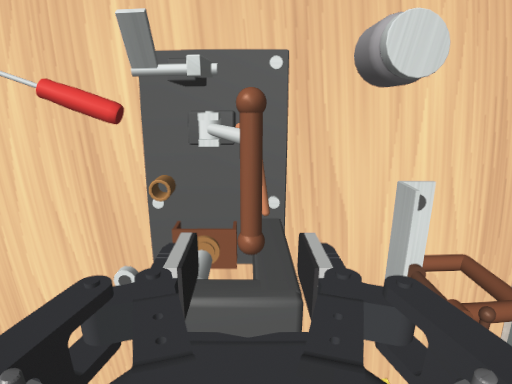

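The catch tab shows flipped at (135,12), predicted (130,12), and the T-bar lies between the jaws at (251,102) to (251,243). I descend and grip.

```bash
python3 -m crank '[0,0,0,0.0010,0,-0.035,55, 0,0,0,0,0,-0.035,55, 0,0,0,0,0,-0.036,55, 0,0,0,0,0,0,55, 0,0,0,0,0,0,0,0,0,0,0,0,0,0,0,0,0,0,0,0,0,0,0,0,0,0,0,0,0,0,0,0,0,0,0,0,0,0,0,0,0,0,0,0,0]' 50
```

```text
validation failed for argument at $...
```

```bash
python3 -m crank '[0,0,0,0.0010,0,-0.035,55, 0,0,0,0,0,-0.035,55, 0,0,0,0,0,-0.036,55, 0,0,0,0,0,0,55, 0,0,0,0,0,0,0, 0,0,0,0,0,0,0, 0,0,0,0,0,0,0, 0,0,0,0,0,0,0, 0,0,0,0,0,0,0]' 50
```

```text
time_s: 12.75
position: [0.576, 0.1552, 0.1599]
tool_rot: [[0.996, -0.09, 0.004], [-0.09, -0.996, 0.001], [0.004, -0.001, -1.0]]
ft_force: [-0.5, 0.5, 7.8]
grip_width: 0.0142
```

```bash
python3 -m crank '[0,0,0,-0.0114,0.0010,0.0036,0, 0,0,0,-0.0118,0.0010,0.0024,0, 0,0,0,0,0,0,0]'; python3 -m crank '[0,0,0,-0.0119,0.0010,0.0012,0, 0,0,0,-0.0120,0.0010,0,0, 0,0,0,0,0,0,0]'
```

```text
time_s: 13.05
position: [0.5541, 0.1571, 0.167]
tool_rot: [[0.996, -0.09, 0.01], [-0.09, -0.996, 0.0], [0.01, -0.001, -1.0]]
ft_force: [6.4, 0.7, 6.4]
grip_width: 0.0143
time_s: 13.35
position: [0.5318, 0.1591, 0.1697]
tool_rot: [[0.996, -0.09, 0.016], [-0.09, -0.996, 0.001], [0.016, -0.002, -1.0]]
ft_force: [9.3, -0.1, 12.9]
grip_width: 0.0139
```

```bash
python3 -m crank '[0,0,0,-0.0119,0.0010,-0.0007,0, 0,0,0,-0.0118,0.0010,-0.0019,0, 0,0,0,0,0,0,0]'; python3 -m crank '[0,0,0,-0.0114,0.0010,-0.0036,0, 0,0,0,-0.0080,0.0007,-0.0030,0, 0,0,0,0,0,0,0]'
```

```text
time_s: 13.65
position: [0.507, 0.1612, 0.1654]
tool_rot: [[0.996, -0.09, 0.012], [-0.09, -0.996, 0.001], [0.011, -0.002, -1.0]]
ft_force: [8.3, 1.3, 6.4]
grip_width: 0.0139
time_s: 13.95
position: [0.4879, 0.1628, 0.1585]
tool_rot: [[0.996, -0.09, 0.011], [-0.09, -0.996, 0.001], [0.011, -0.002, -1.0]]
ft_force: [7.3, -0.9, 8.1]
grip_width: 0.014
```

```bash
python3 -m crank '[0,0,0,-0.0050,0.0004,-0.0020,0, 0,0,0,0,0,0,0]'; python3 -m crank '[0,0,0,-0.0020,0.0002,-0.0008,0, 0,0,0,0,0,0,0, 0,0,0,0,0,0,0]'; python3 -c "
from h import *
im=get_image('scene');f=im['frame'][95:205,212:332]; cv2.imwrite('pics/s5.png',cv2.resize(cv2.cvtColor(f,4),None,fx=5,fy=5,interpolation=2))"
```

```text
time_s: 14.15
position: [0.4834, 0.1632, 0.1568]
tool_rot: [[0.996, -0.09, 0.012], [-0.09, -0.996, 0.001], [0.012, -0.002, -1.0]]
ft_force: [7.0, 0.1, 8.6]
grip_width: 0.0141
time_s: 14.45
position: [0.4826, 0.1632, 0.1565]
tool_rot: [[0.996, -0.09, 0.015], [-0.09, -0.996, 0.001], [0.015, -0.002, -1.0]]
ft_force: [10.0, -0.3, 8.8]
grip_width: 0.0139
```

View pics/s5.png

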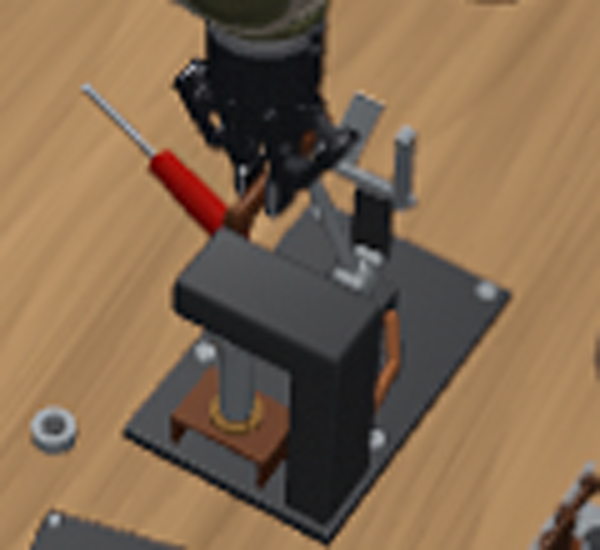

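The lever leans towards the robot at (335,210), the T-bar is in the jaws, the catch bar is upright at (403,165), and the ram is down on the bushing at (237,410). One small extra push onto the stop, then I hand in.

```bash
python3 -m crank '[0,0,0,-0.0010,0.0001,-0.0003,0, 0,0,0,0,0,0,0, 0,0,0,0,0,0,0,0,0,0,0,0,0,0]'; python3 -c "
from rig import *
print(close_job())"
```

```text
time_s: 14.9
position: [0.4825, 0.1632, 0.1564]
tool_rot: [[0.996, -0.09, 0.017], [-0.09, -0.996, 0.001], [0.017, -0.002, -1.0]]
ft_force: [13.0, -1.1, 8.8]
grip_width: 0.0142
the job is handed in; nothing more can be done
None
```

The job is done and handed in at 14.9 s, with the arm still gripping the T-bar and holding the lever at its stop.

- **Buttons:** I pressed small, then medium, then large, releasing each before the next. Each bottomed at the same height (TCP z 0.075 m) with at least 7 N, against the 5 N needed for fully down. The small one peaked at 26 N, more than intended but within the limit. I judged the spring-back from the tool clearing the caps and the force dropping to zero, not from a picture.
- **Catch:** I pushed it left until it stopped moving, at 16 N. The wrist picture afterwards showed the tab where a fully flipped catch should be.
- **Lever:** I gripped the T-bar with 50 N and pulled it along its arc until it stopped moving and the pull rose to 13 N. It travelled 93.5 mm, against 93 mm expected to the stop at about 0.8 rad. The last scene picture shows the ram down on the bushing and the catch bar up clear.

**Disagreements:** The grip width read 14 mm on the 16 mm bar, and there was a steady 6–13 N vertical force while holding. Both suggest a slightly off-centre hold, but I saw no slip. The loose parts I could see in the later pictures were undisturbed, though I did not check every one.

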